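# Put the clock wheels away by size

## Robot

A 6-joint arm with a two-finger parallel gripper is mounted at the origin on the work surface. World frame = base frame: x ahead of the robot, y to its left, z up, the work surface at z = 0. Lengths are in m, angles in rad, forces in N, time in s.
With the tool pointing down it reaches from about 0.35 to 0.85 m from the base axis. Payload 8.1 kg.
Tool frame: the origin (TCP) lies at the very end of the fingers, on their centre line; the grasp point (between the pads) lies 19 mm behind it; z points along the fingers, y is the line along which they close (so a half turn about z gives the same grasp; the last joint's range is limited). The gripper opens to 93 mm and grips with 3 to 60 N. Pads are 15 mm wide; open, the fingers measure 128 mm over their backs; the gripper's body (75 mm by 188 mm) begins 65 mm behind the grasp point.
Start: joints at [-0.085, 0.13, 1.488, -0, 1.523, -0.085], TCP at [0.6, 0, 0.219] pointing down, gripper open.
Joint ranges: [-2.96, 2.96], [-0.89, 2.26], [0.02, 2.5], [-1.34, 4.48], [0, 2.73], [-2.66, 2.66]. Speed limits (rad/s): [2.39, 2.39, 2.79, 3.14, 3.14, 3.14].

## Interface

Orientations are given as a rotation vector (axis times angle).
In Python, from plant import monitor, eyes, ticket gives the robot as it stands.
- The arm moves only by the tool arm_command, never from a script. Its argument "deltas" is a list that holds one entry, the list of rows, each a list of 6 numbers: the shift along the world's x, y, z in cm, then the turn, a rotation vector about the world's x, y, z in degrees. In form: [[[tx, ty, tz, rx, ry, rz], ...]]. A call has 1 to 12 rows; each row shifts and turns the commanded pose from where the row before left it; what a row does not reach is not made up. A row lasts 1/12 s, in which the tool goes at most 41.7 mm and 7.16 degrees, less where a joint would pass 70% of its speed; a pose out of reach is approached as far as the arm can. A call is refused whole if a number of a shift passes 4.17 or a number of a turn 7.16, either way. A call with a gripper value outside its range is refused whole. "gripper" is the opening, from -1 (shut) to 1 (fully open), set as the call begins (left out, the last holds). The fingers move at their own pace and stop on an object; "squeeze" is the grip in N (left out, the last holds). Time passes only in rows, so rows that do not move let the fingers close. It gives the time, the measured TCP pose, the force, the opening and the grip force at its end, in the units of the state.
- monitor.read_state(): the state, without advancing time (a new reading comes with each control period).
- eyes.read_camera(name): name is "scene" or "side" or "wrist"; returns the picture (384x512x3 uint8, blue, green, red); there is no depth.
- eyes.camera_model(name): a dict with "fx", "fy", "cx", "cy" (pixels), "rvec" (rotation vector, rad) and "tvec" (3), from world to camera coordinates, as OpenCV has them. Camera axes: x right, y down, z forward; pixel columns grow to the right and rows downward; lengths in m; the calibration is good to about 2 mm. The wrist camera is an equidistant fisheye: a pixel r from the principal point sees the ray r / f radians off the axis. A picture is of the moment at which its call begins: read the wrist's pose just before it. camera_model takes no time and is no camera call; for the wrist camera it gives the pose at the moment of the call.
- ticket.close_job(): hands the job in; it is judged then, once.
The state is a dict: "t": time; "q": joint angles; "dq": joint speeds; "joint_torque": joint torques, N m; "tool_pos": TCP position; "orientation": TCP orientation; "force": force on the tool from outside, world axes, zero at the start; "wrist_torque": the same for the moment, N m; "opening": finger opening in m; "gripper_force": force on a finger pad.
Only numpy, scipy, OpenCV 4.12 (cv2) and the standard library are available. Lean on these libraries where they do the work, as an engineer would, in place of code of your own. Each camera call takes 0.05 s, during which the arm holds its last target. There are 200 camera calls.

## Task

Put the four toothed brass clock wheels away in the four wooden dishes by size: the smallest wheel in the smallest dish, and so on up to the largest wheel in the largest dish. Each wheel should lie flat on the floor of its own dish with its pinion upward; set the wheels down gently, never let one drop. Leave the smooth pendulum bob and the black eyeglass where they are.

Things in the scene. Friction and masses are not known exactly. Their poses are not given: they have to be found in the camera images.
- wheel_1: the smallest of four loose brass clock wheels: a flat toothed disc 28 mm in diameter, 6 mm thick, lying flat, about 60 g. A steel pinion (plain upright cylinder, 16 mm in diameter) stands on its middle from 6 to 38 mm height, with a thin pivot (4 mm) on top up to 44 mm. Origin: centre of the underside; z is the wheel's axis, up along the pinion.
- wheel_2: the second smallest of four loose brass clock wheels: a flat toothed disc 42 mm in diameter, 6 mm thick, lying flat, about 75 g. A steel pinion (plain upright cylinder, 16 mm in diameter) stands on its middle from 6 to 38 mm height, with a thin pivot (4 mm) on top up to 44 mm. Origin: centre of the underside; z is the wheel's axis, up along the pinion.
- wheel_3: the second largest of four loose brass clock wheels: a flat toothed disc 56 mm in diameter, 6 mm thick, lying flat, about 100 g. A steel pinion (plain upright cylinder, 16 mm in diameter) stands on its middle from 6 to 38 mm height, with a thin pivot (4 mm) on top up to 44 mm. Origin: centre of the underside; z is the wheel's axis, up along the pinion.
- wheel_4: the largest of four loose brass clock wheels: a flat toothed disc 70 mm in diameter, 6 mm thick, lying flat, about 130 g. A steel pinion (plain upright cylinder, 16 mm in diameter) stands on its middle from 6 to 38 mm height, with a thin pivot (4 mm) on top up to 44 mm. Origin: centre of the underside; z is the wheel's axis, up along the pinion.
- dish_1: the smallest of four shallow round dark-wood dishes with grey lining: inner diameter 52 mm, outer 60 mm, rim 12 mm high, inner floor 4 mm above the bench. Does not move when pushed. Origin: centre of the underside; z up.
- dish_2: the second smallest of four shallow round dark-wood dishes with grey lining: inner diameter 66 mm, outer 74 mm, rim 12 mm high, inner floor 4 mm above the bench. Does not move when pushed. Origin: centre of the underside; z up.
- dish_3: the second largest of four shallow round dark-wood dishes with grey lining: inner diameter 80 mm, outer 88 mm, rim 12 mm high, inner floor 4 mm above the bench. Does not move when pushed. Origin: centre of the underside; z up.
- dish_4: the largest of four shallow round dark-wood dishes with grey lining: inner diameter 94 mm, outer 102 mm, rim 12 mm high, inner floor 4 mm above the bench. Does not move when pushed. Origin: centre of the underside; z up.
- bob: a loose brass pendulum bob: a smooth domed disc without teeth or pinion, 54 mm in diameter, 14 mm thick. Not to be moved. Origin: centre of the underside; z up.
- eyeglass: a loose black watchmaker's eyeglass: a cone-shaped cup 36 mm wide at the foot, 24 mm at the top, 26 mm tall. Not to be moved. Origin: centre of the underside; z up.
Things that resemble listed ones, but are neither listed nor needed, are in the scene too. What is shaped like the wheel_1 but orange or pink is not meant.

How it is judged:
At the end, for the whole second after the job is handed in: Each of the four wheels lies flat (tilt under 0.1 rad), pinion up, in the dish of its own size rank: centres within 14 mm, underside less than 7 mm above the underside of the dish (its floor is at 4 mm), released and at rest; the pendulum bob and the eyeglass are within 15 mm of where they started (horizontal distance between wheel_1 and dish_1 below 0.014 m and z of wheel_1 in the frame of dish_1 below 0.007 m and angle between each of wheel_1, wheel_2, wheel_3, wheel_4's own z axis and vertical below 0.1 rad and linear speed of each of wheel_1, wheel_2, wheel_3, wheel_4 below 0.02 m/s and angular speed of each of wheel_1, wheel_2, wheel_3, wheel_4 below 0.3 rad/s and horizontal distance between wheel_2 and dish_2 below 0.014 m and z of wheel_2 in the frame of dish_2 below 0.007 m and horizontal distance between wheel_3 and dish_3 below 0.014 m and z of wheel_3 in the frame of dish_3 below 0.007 m and horizontal distance between wheel_4 and dish_4 below 0.014 m and z of wheel_4 in the frame of dish_4 below 0.007 m and distance of each of bob, eyeglass from where it was at the start of the episode below 0.015 m); the robot touches nothing.
It fails at once if a wheel is dropped: it falls free at more than 0.7 m/s (a drop of some 25 mm) ((linear speed of wheel_1 above 0.7 m/s and contact force between wheel_1 and anything else below 0.02 N) or (linear speed of wheel_2 above 0.7 m/s and contact force between wheel_2 and anything else below 0.02 N) or (linear speed of wheel_3 above 0.7 m/s and contact force between wheel_3 and anything else below 0.02 N) or (linear speed of wheel_4 above 0.7 m/s and contact force between wheel_4 and anything else below 0.02 N)).
It fails at once if the bob is moved by more than 15 mm (distance of bob from where it was at the start of the episode above 0.015 m).
It fails at once if the eyeglass is moved by more than 15 mm (distance of eyeglass from where it was at the start of the episode above 0.015 m).
It also fails if it takes over 120 s, if anything falls off the work surface, if the arm or the gripper's body presses on something with over 40 N, if the wrist force passes 120 N, or if a joint passes its speed limit or range.

## Working session

There is one attempt and no reset: what is moved stays moved. The work goes in short steps, Python scripts to look and compute and a tool call to move; the robot and the scene stay as the last step left them, time stands still between calls to the robot, and variables do not carry over. Pictures are saved under pics/ and viewed, at most 14 in all, crops included, and the job is handed in when it is done.

Besides the shell and the picture viewer there is one more tool, called after "Emit:" as name([rows], argument=value, ...), one row to a line, values as JSON. arm_command: Moves the arm, as the interface text tells. Its arguments: {"type":"object","properties":{"deltas":{"type":"array"},"gripper":{"type":"number"},"squeeze":{"type":"number"}},"required":["deltas"]}

```bash
mkdir -p pics && python3 - <<'E'
from plant import monitor, eyes
import cv2
print(monitor.read_state())
for n in("scene","side","wrist"):
    print(n,eyes.camera_model(n)); cv2.imwrite(f"pics/{n}0.png",eyes.read_camera(n))
E
```

```text
{'t': 0.0, 'q': array([-8.54190682e-02,  1.31164144e-01,  1.48925692e+00, -2.54439795e-06,
        1.52299194e+00, -8.54105385e-02]), 'dq': array([ 7.03237053e-05,  2.54495798e-04,  9.84748584e-04, -4.30966206e-05,
       -1.22322396e-03,  1.68190261e-03]), 'joint_torque': array([-1.61290725e-03, -5.59853125e+01, -4.91755986e+01,  7.67333270e-02,
        3.59135563e-02, -2.97389461e-04]), 'tool_pos': array([5.99440478e-01, 5.78489901e-05, 2.17597942e-01]), 'orientation': array([-2.22046707e+00, -2.22044840e+00,  1.84428176e-03]), 'force': array([ 0.37589306, -0.29702827, -0.09562072]), 'wrist_torque': array([ 0.01809123,  0.00971186, -0.02106393]), 'gripper_force': 0.0, 'opening': 0.09260983601382074}
scene {'fx': 372.65181232280105, 'fy': 372.65181232280105, 'cx': 253.6093652342146, 'cy': 192.98380683784302, 'rvec': array([ 1.67104182,  1.66748003, -0.82040266]), 'tvec': array([-0.03175264, -0.29004017,  1.32825612])}
side {'fx': 363.0154408554506, 'fy': 363.0154408554506, 'cx': 254.4368605655574, 'cy': 192.9817197714398, 'rvec': array([ 2.24592801, -0.58589762,  0.26802002]), 'tvec': array([-0.40113029,  0.21385832,  1.0253887 ])}
wrist {'fx': 297.3186396354542, 'fy': 297.3186396354542, 'cx': 255.03373861657474, 'cy': 190.17509336876995, 'rvec': array([-2.87716381e+00, -1.38955715e-03,  1.67909373e-03]), 'tvec': array([-0.59907343, -0.03034624,  0.38974784])}
```

View pics/scene0.png

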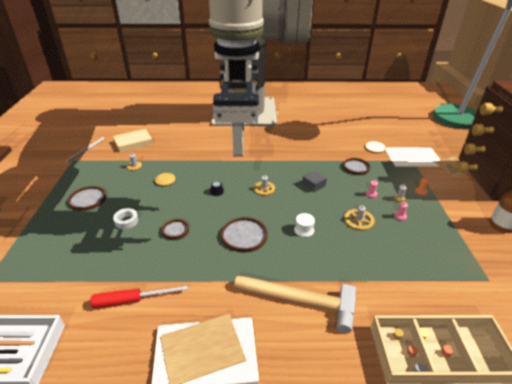

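View pics/wrist0.png

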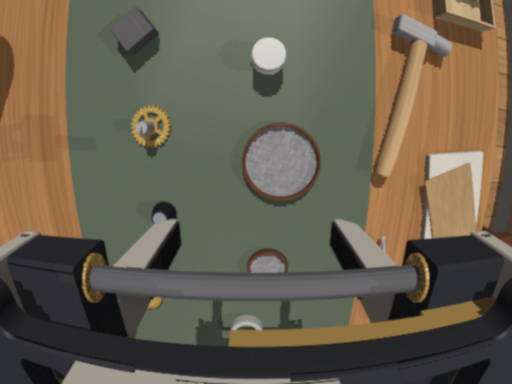

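The scene view shows dishes at about (86,198), (175,229), (243,234) and (355,166). Wheels are at about (134,163), (264,187), (360,217) and (402,193), the last among pink and orange decoys. The bob is at (165,179) and the eyeglass at (216,188). The wrist view shows one wheel at (150,127) and the largest dish at (281,161).

```bash
cat > h.py <<'E'
import numpy as np, cv2
from plant import monitor, eyes
def ray(cam,u,v,m=None):
    m=m or eyes.camera_model(cam); R=cv2.Rodrigues(m["rvec"])[0]; C=-R.T@m["tvec"]
    x=(np.array([u,v])-[m["cx"],m["cy"]])/m["fx"]
    if cam=="wrist":
        r=np.hypot(*x); d=np.array([*(x/r*np.sin(r)),np.cos(r)])
    else: d=np.array([*x,1])
    return C,R.T@d
def px(cam,u,v,z,m=None):
    C,d=ray(cam,u,v,m); return (C+d*(z-C[2])/d[2])[:2]
E
python3 - <<'E'
from h import *
im=cv2.imread("pics/scene0.png")
a=cv2.resize(im[145:265,50:250],(800,480),interpolation=cv2.INTER_CUBIC)
b=cv2.resize(im[145:265,235:435],(800,480),interpolation=cv2.INTER_CUBIC)
cv2.imwrite("pics/sl.png",a);cv2.imwrite("pics/sr.png",b)
for n,u,v,z in [("dishA",86,198,.01),("dB",175,229,.01),("dC",243,234,.01),("dD",355,166,.01),("w134",134,168,0),("w264",264,190,0),("w360",360,219,0),("w402",402,199,0),("bob",165,180,0),("eye",216,192,0)]:
    print(n,px("scene",u,v,z).round(3))
E
```

```text
dishA [ 0.512 -0.381]
dB [ 0.623 -0.145]
dC [0.639 0.006]
dD [0.368 0.311]
w134 [ 0.364 -0.303]
w264 [0.465 0.056]
w360 [0.578 0.278]
w402 [0.502 0.4  ]
bob [ 0.421 -0.206]
eye [ 0.474 -0.066]
```

View pics/sl.png

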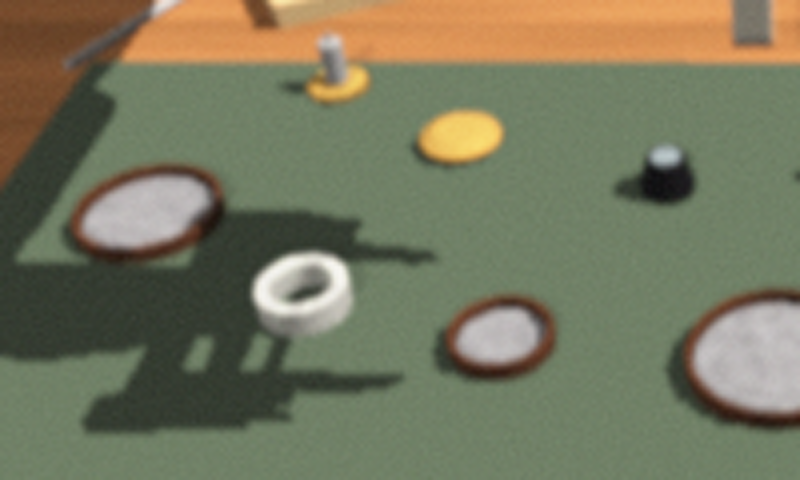

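View pics/sr.png

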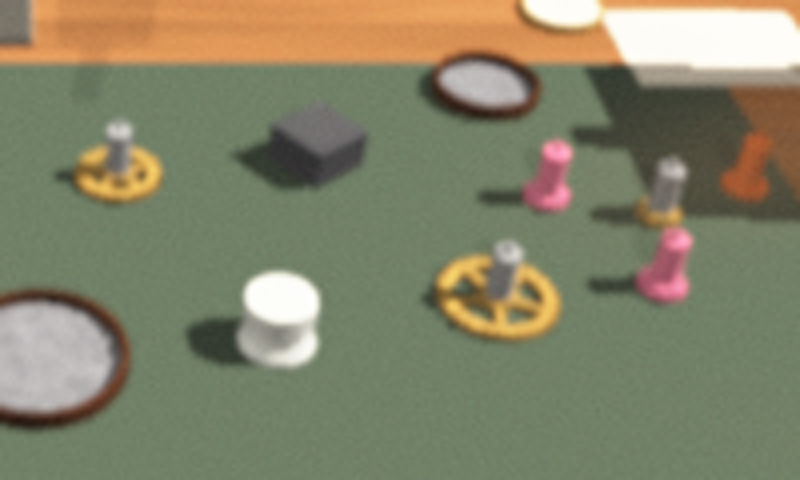

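View pics/side0.png

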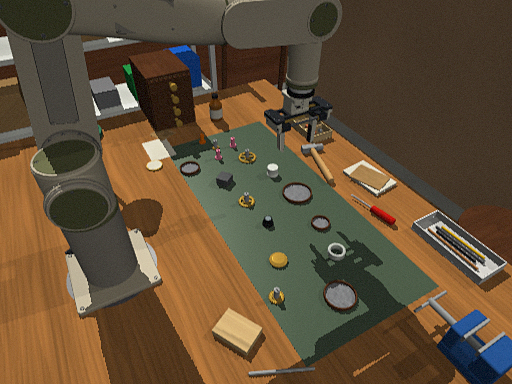

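The side view agrees. Next I fit the wheel discs and dish linings from both fixed cameras.

```bash
cat > seg.py <<'E'
from h import *
G={"w1":(.502,.400),"w2":(.364,-.303),"w3":(.465,.056),"w4":(.578,.278),"dA":(.512,-.381),"dB":(.623,-.145),"dC":(.639,.006),"dD":(.368,.311)}
def proj(cam,P):
    m=eyes.camera_model(cam);K=np.array([[m["fx"],0,m["cx"]],[0,m["fy"],m["cy"]],[0,0,1]])
    return cv2.projectPoints(np.float64(P).reshape(-1,3),m["rvec"],m["tvec"],K,None)[0].reshape(-1,2)
def measure(cam,im,n,g,S=2000,w=.06):
    # rectify a 120 mm patch of the plane at height z, 2 px per mm
    z=.006 if n[0]=="w" else .004
    c=np.array([[-w,-w],[w,-w],[w,w],[-w,w]])+g
    N=int(2*w*S)
    H=cv2.getPerspectiveTransform(np.float32(proj(cam,[[*p,z] for p in c])),np.float32([[0,0],[N,0],[N,N],[0,N]]))
    r=cv2.warpPerspective(im,H,(N,N),flags=cv2.INTER_CUBIC); h=cv2.cvtColor(r,cv2.COLOR_BGR2HSV)
    if n[0]=="w": k=cv2.inRange(h,(15,110,60),(35,255,255))
    else: k=cv2.inRange(h,(0,0,90),(179,40,255))
    nl,lab,st,ce=cv2.connectedComponentsWithStats(k)
    if nl<2: return None,r
    i=1+np.argmax(st[1:,4]-4*np.hypot(*(ce[1:]-N/2).T))
    pts=np.argwhere(lab==i)[:,::-1].astype(np.float32)
    hull=cv2.convexHull(pts)
    (x,y),rad=cv2.minEnclosingCircle(hull)
    return (np.array([x,y])/S-w+g, 2*rad/S, 2*np.sqrt(cv2.contourArea(hull)/np.pi)/S),r
E
python3 - <<'E'
from seg import *
tiles={}
for cam in("scene","side"):
    im=cv2.imread(f"pics/{cam}0.png")
    for n,g in G.items():
        m,r=measure(cam,im,n,g); tiles[cam,n]=cv2.resize(r,(200,200))
        print(cam,n,m and (m[0].round(4),round(m[1]*1e3),round(m[2]*1e3)))
cv2.imwrite("pics/t0.png",np.vstack([np.hstack([tiles[c,"w%d"%i] for i in(1,2,3,4)]) for c in("scene","side")]))
for u,v in((402,218),(371.5,196),(422,193)): print("decoy",px("scene",u,v,0).round(3))
E
```

```text
scene w1 (array([0.5071, 0.3924]), 32, 27)
scene w2 (array([ 0.3487, -0.2828]), 89, 61)
scene w3 (array([0.4647, 0.0571]), 62, 59)
scene w4 (array([0.5837, 0.2724]), 75, 73)
scene dA (array([ 0.5015, -0.384 ]), 77, 73)
scene dB (array([ 0.6135, -0.1486]), 48, 46)
scene dC (array([0.6302, 0.007 ]), 91, 89)
scene dD (array([0.3555, 0.317 ]), 62, 59)
side w1 (array([0.5004, 0.3923]), 34, 30)
side w2 (array([ 0.3541, -0.3039]), 45, 43)
side w3 (array([0.4591, 0.0569]), 62, 58)
side w4 (array([0.5815, 0.2747]), 78, 73)
side dA (array([ 0.5053, -0.3815]), 78, 73)
side dB (array([ 0.6191, -0.1453]), 48, 44)
side dC (array([0.6352, 0.0108]), 91, 87)
side dD (array([0.3615, 0.3204]), 62, 57)
decoy [0.574 0.377]
decoy [0.49  0.327]
decoy [0.477 0.46 ]
```

View pics/t0.png

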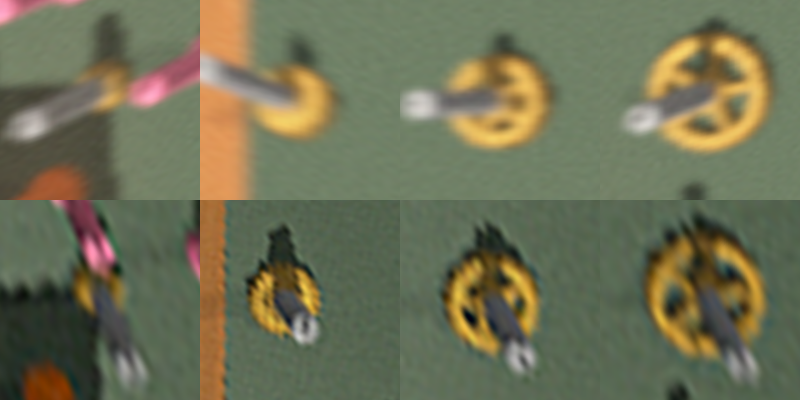

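Sizes match: dA is dish_3, dB is dish_1, dC is dish_4 and dD is dish_2. Wheel ranks agree too. I start with wheel_4 at about (.5825, .2735).

Emit:
arm_command([
  [[0, 2, -0.5, 0, 0, 0], [-0.2, 3, -1, 0, 0, 0], [-0.2, 3.4, -1.2, 0, 0, 0], [-0.2, 3.4, -1.3, 0, 0, 0], [-0.2, 3.4, -1.3, 0, 0, 0], [-0.2, 3.4, -1.3, 0, 0, 0], [-0.2, 3.4, -1.2, 0, 0, 0], [-0.2, 3, -1, 0, 0, 0], [-0.2, 2.3, -1, 0, 0, 0], [0, 0, 0, 0, 0, 0], [0, 0, 0, 0, 0, 0]],
], gripper=0.0, squeeze=30)

```text
t: 1.07
tool_pos: [0.5827, 0.2739, 0.1191]
orientation: [-2.218, -2.224, 0.004]
force: [0.4, 0.4, -0.1]
opening: 0.0462
gripper_force: 0.0
```

```bash
python3 - <<'E'
from h import *
m=eyes.camera_model("wrist"); im=eyes.read_camera("wrist"); cv2.imwrite("pics/w4a.png",im)
import json; s=monitor.read_state(); print(s["tool_pos"],s["opening"])
R=cv2.Rodrigues(m["rvec"])[0]; print(-R.T@m["tvec"], R[2]); print(m)
E
```

```text
[0.58355823 0.2729171  0.12005601] 0.04668190129877068
[0.58269209 0.34706438 0.2847272 ] [-0.00110165 -0.2625388  -0.96492081]
{'fx': 297.3186396354542, 'fy': 297.3186396354542, 'cx': 255.03373861657474, 'cy': 190.17509336876995, 'rvec': array([-2.87593717e+00, -5.13946133e-03,  2.29911993e-03]), 'tvec': array([-0.58325271,  0.25796919,  0.36649899])}
```

View pics/w4a.png

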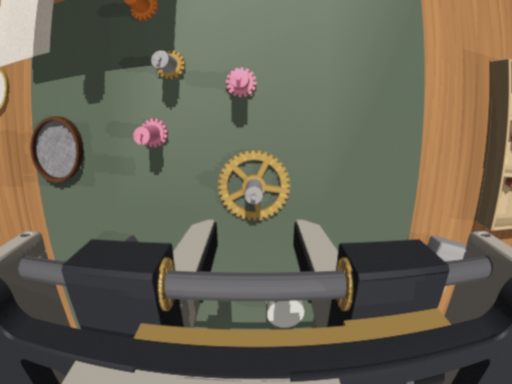

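The wrist view shows wheel_4's disc at (254,186) with its pinion top at (254,194). Wheel_1's disc is at (172,65) and dish_2 is at (57,150). I check these points.

```bash
python3 - <<'E'
from h import *
m=dict(fx=297.3186,cx=255.0337,cy=190.1751,rvec=np.array([-2.87593717e+00,-5.13946133e-03,2.29911993e-03]),tvec=np.array([-0.58325271,0.25796919,0.36649899]))
for n,u,v,z in(("w4",254,186,.006),("w4top",254,197,.044),("w1",171.5,65,.006),("w1top",160,60,.041),("d2",57,150,.008)): print(n,px("wrist",u,v,z,m).round(4))
E
```

```text
w4 [0.5814 0.2754]
w4top [0.5816 0.2756]
w1 [0.503  0.3936]
w1top [0.5028 0.393 ]
d2 [0.3643 0.3168]
```

All consistent within 3 mm. I descend and grip.

Emit:
arm_command([
  [[-0.1, 0.2, -1.0, 0, 0, 0], [0, 0, -1.5, 0, 0, 0], [0, 0, -1.5, 0, 0, 0], [0, 0, -1.5, 0, 0, 0], [0, 0, -1.5, 0, 0, 0], [0, 0, -1.5, 0, 0, 0], [0, 0, -1.2, 0, 0, 0], [0, 0, -0.7, 0, 0, 0], [0, 0, -0.3, 0, 0, 0], [0, 0, 0, 0, 0, 0], [0, 0, 0, 0, 0, 0]],
])

```text
t: 2.03
tool_pos: [0.5835, 0.2751, 0.0142]
orientation: [2.221, 2.221, 0.001]
force: [0.3, 0.4, 1.7]
opening: 0.0465
gripper_force: 0.0
```

Emit:
arm_command([
  [[0, 0, 0, 0, 0, 0], [0, 0, 0, 0, 0, 0], [0, 0, 0, 0, 0, 0], [0, 0, 0, 0, 0, 0], [0, 0, 0, 0, 0, 0], [0, 0, 0, 0, 0, 0], [0, 0, 0, 0, 0, 0], [0, 0, 0, 0, 0, 0]],
], gripper=-1, squeeze=30)

```text
t: 2.7
tool_pos: [0.583, 0.2751, 0.0139]
orientation: [2.221, 2.222, 0.0]
force: [-1.7, 0.1, 3.4]
opening: 0.0151
gripper_force: 30.0
```

Emit:
arm_command([
  [[0, 0, 0.4, 0, 0, 0], [0, 0, 0.8, 0, 0, 0], [0, 0, 1.2, 0, 0, 0], [0, 0, 1.5, 0, 0, 0], [0, 0, 1.5, 0, 0, 0], [0, 0, 1.4, 0, 0, 0], [0, 0, 1.0, 0, 0, 0], [0, 0, 0.2, 0, 0, 0], [0, 0, 0, 0, 0, 0]],
])

```text
t: 3.45
tool_pos: [0.5839, 0.2754, 0.0954]
orientation: [2.221, 2.221, 0.004]
force: [0.1, -0.8, -0.6]
opening: 0.0155
gripper_force: 30.0
```

Emit:
arm_command([
  [[0.2, -1, 0, 0, 0, 0], [0.4, -2, 0, 0, 0, 0], [0.5, -2.8, 0, 0, 0, 0], [0.5, -3, 0, 0, 0, 0], [0.6, -3, 0, 0, 0, 0], [0.6, -3, 0, 0, 0, 0], [0.6, -3, 0, 0, 0, 0], [0.5, -3, 0, 0, 0, 0], [0.5, -2.8, 0, 0, 0, 0], [0.4, -2, 0, 0, 0, 0], [0.2, -1, 0, 0, 0, 0], [0, 0, 0, 0, 0, 0]],
])

```text
t: 4.45
tool_pos: [0.6325, 0.0064, 0.0924]
orientation: [-2.224, -2.217, 0.002]
force: [-0.3, 0.6, -1.7]
opening: 0.0156
gripper_force: 30.0
```

```bash
python3 - <<'E'
from h import *
m=eyes.camera_model("wrist"); im=eyes.read_camera("wrist"); cv2.imwrite("pics/w4b.png",im)
s=monitor.read_state(); print(s["tool_pos"],s["opening"],s["force"],m)
E
```

```text
[0.63234437 0.00812685 0.09257724] 0.015257205536765161 [ 1.00279074  0.33266147 -0.5545784 ] {'fx': 297.3186396354542, 'fy': 297.3186396354542, 'cx': 255.03373861657474, 'cy': 190.17509336876995, 'rvec': array([-2.87658281e+00,  2.82359102e-03,  2.45325575e-03]), 'tvec': array([-0.63216206,  0.0101474 ,  0.27107501])}
```

View pics/w4b.png

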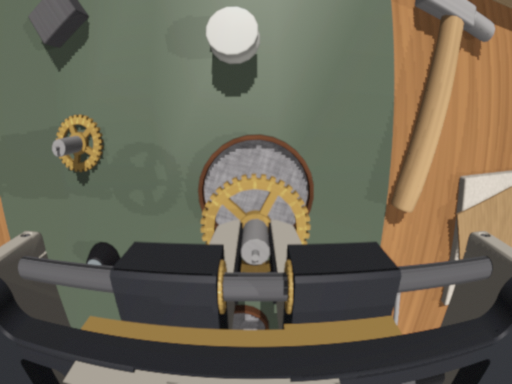

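Wheel_4 hangs level over dish_4, whose rim spans columns 199–313. That centres it on the TCP, so I lower.

Emit:
arm_command([
  [[0, 0.1, -0.6, 0, 0, 0], [0, 0, -1.2, 0, 0, 0], [0, 0, -1.3, 0, 0, 0], [0, 0, -1.3, 0, 0, 0], [0, 0, -1.0, 0, 0, 0], [0, 0, -0.7, 0, 0, 0], [0, 0, -0.4, 0, 0, 0], [0, 0, -0.3, 0, 0, 0], [0, 0, -0.2, 0, 0, 0], [0, 0, -0.1, 0, 0, 0], [0, 0, 0, 0, 0, 0], [0, 0, 0, 0, 0, 0]],
])

```text
t: 5.5
tool_pos: [0.6334, 0.0099, 0.0232]
orientation: [2.221, 2.221, 0.001]
force: [0.7, 1.1, -0.9]
opening: 0.0155
gripper_force: 30.0
```

Emit:
arm_command([
  [[0, 0, -0.2, 0, 0, 0], [0, 0, -0.15, 0, 0, 0], [0, 0, -0.1, 0, 0, 0], [0, 0, 0, 0, 0, 0], [0, 0, 0, 0, 0, 0]],
])

```text
t: 5.92
tool_pos: [0.6329, 0.01, 0.018]
orientation: [-2.221, -2.221, 0.0]
force: [1.0, 1.2, -1.1]
opening: 0.0153
gripper_force: 30.0
```

Emit:
arm_command([
  [[0, 0, -0.1, 0, 0, 0], [0, 0, -0.05, 0, 0, 0], [0, 0, 0, 0, 0, 0], [0, 0, 0, 0, 0, 0]],
])

```text
t: 6.25
tool_pos: [0.6332, 0.01, 0.0179]
orientation: [2.221, 2.221, 0.0]
force: [-4.6, 0.3, 7.9]
opening: 0.0153
gripper_force: 30.0
```

Contact. I release, rise, and go to wheel_3.

Emit:
arm_command([
  [[0, 0, 0, 0, 0, 0], [0, 0, 0, 0, 0, 0], [0, 0, 0, 0, 0, 0], [0, 0, 0, 0, 0, 0], [0, 0, 0, 0, 0, 0], [0, 0, 0.5, 0, 0, 0], [0, 0, 1.5, 0, 0, 0], [0, 0, 2, 0, 0, 0], [0, 0, 2, 0, 0, 0], [0, 0, 1.5, 0, 0, 0]],
], gripper=0)

```text
t: 7.08
tool_pos: [0.6336, 0.01, 0.0938]
orientation: [2.221, 2.221, 0.002]
force: [0.4, -0.3, 0.8]
opening: 0.0466
gripper_force: 0.0
```

Emit:
arm_command([
  [[-1, 0.3, 0.3, 0, 0, 0], [-2, 0.5, 0, 0, 0, 0], [-3, 0.8, 0, 0, 0, 0], [-3, 0.8, 0, 0, 0, 0], [-3, 0.8, 0, 0, 0, 0], [-2.5, 0.8, 0, 0, 0, 0], [-1.7, 0.5, 0, 0, 0, 0], [-0.9, 0.2, 0, 0, 0, 0], [0, 0, 0, 0, 0, 0], [0, 0, 0, 0, 0, 0]],
])

```text
t: 7.92
tool_pos: [0.4624, 0.0571, 0.0952]
orientation: [2.22, 2.221, 0.002]
force: [0.5, 0.0, -0.4]
opening: 0.0465
gripper_force: 0.0
```

```bash
cat >> h.py <<'E'
def wristdisc(name,zs=.006,near=None,rng=((15,110,60),(35,255,255))):
    m=eyes.camera_model("wrist"); im=eyes.read_camera("wrist"); cv2.imwrite(f"pics/{name}.png",im)
    k=cv2.inRange(cv2.cvtColor(im,cv2.COLOR_BGR2HSV),*rng)
    n,l,st,ce=cv2.connectedComponentsWithStats(k)
    for i in range(1,n):
        if st[i,4]<60: continue
        P=np.array([px("wrist",u,v,zs,m) for v,u in cv2.convexHull(np.argwhere(l==i).astype(np.int32))[:,0,:]])
        c,r=cv2.minEnclosingCircle((P*1e3).astype(np.float32)); print(st[i],"c",np.round(c,1),"d",round(2*r,1))
    s=monitor.read_state(); print(s["t"],s["tool_pos"].round(4),s["opening"])
E
python3 - <<'E'
from h import *
wristdisc("w3a")
E
```

```text
[   0    0   66  137 4281] c [216.2 209.7] d 190.0
[  66    0   41  131 3033] c [301.3 188. ] d 142.2
[507   0   5  45 101] c [758.4 263.3] d 60.1
[ 14 111   6  20  62] c [203.1 139. ] d 21.9
[496 128  16  97 353] c [754.2  76.8] d 115.9
[ 95 144  23  96 798] c [315.2  57.6] d 97.2
[ 27 146  10  14  75] c [223.5 102.8] d 19.1
[ 222  162   62   61 1937] c [460.3  58.4] d 56.8
[   0  165   77   95 2839] c [196.4  33.7] d 160.4
[ 84 187  14  51 220] c [294.3  37.2] d 54.1
[497 200  15  40 240] c [775.6  23. ] d 51.8
[390 206  56  39 926] c [634.6  11.3] d 71.2
[157 257  17  54 483] c [368.4 -42. ] d 70.1
[337 257  16  54 482] c [557.2 -42.1] d 69.9
[ 59 287  20  41 258] c [230.4 -92.6] d 64.1
[ 134  308  317   39 5658] c [ 520.3 -126.6] d 412.2
7.9667 [0.4628 0.0569 0.0953] 0.04677639104130266
```

Wheel_3 is at (.460,.058). Wheel_4 reads (.635,.011), centred in dish_4.

Emit:
arm_command([
  [[-0.2, 0.1, -0.6, 0, 0, 0], [0, 0, -1.2, 0, 0, 0], [0, 0, -1.4, 0, 0, 0], [0, 0, -1.4, 0, 0, 0], [0, 0, -1.4, 0, 0, 0], [0, 0, -1.0, 0, 0, 0], [0, 0, -0.7, 0, 0, 0], [0, 0, -0.4, 0, 0, 0], [0, 0, 0, 0, 0, 0], [0, 0, 0, 0, 0, 0]],
])

```text
t: 8.8
tool_pos: [0.4603, 0.058, 0.0139]
orientation: [2.221, 2.221, 0.0]
force: [0.3, 0.2, 0.0]
opening: 0.0467
gripper_force: 0.0
```

Emit:
arm_command([
  [[0, 0, 0, 0, 0, 0], [0, 0, 0, 0, 0, 0], [0, 0, 0, 0, 0, 0], [0, 0, 0, 0, 0, 0], [0, 0, 0, 0, 0, 0], [0, 0, 0, 0, 0, 0], [0, 0, 0, 0, 0, 0]],
], gripper=-1)

```text
t: 9.38
tool_pos: [0.4602, 0.058, 0.0139]
orientation: [2.221, 2.221, 0.0]
force: [-0.4, -0.3, 2.6]
opening: 0.0152
gripper_force: 30.0
```

Emit:
arm_command([
  [[0, 0, 0.4, 0, 0, 0], [0, 0, 0.8, 0, 0, 0], [0, 0, 1.2, 0, 0, 0], [0, 0, 1.5, 0, 0, 0], [0, 0, 1.5, 0, 0, 0], [0, 0, 1.4, 0, 0, 0], [0, 0, 1.0, 0, 0, 0], [0, 0, 0.5, 0, 0, 0], [0, 0, 0, 0, 0, 0]],
])

```text
t: 10.13
tool_pos: [0.461, 0.058, 0.0981]
orientation: [2.22, 2.22, 0.003]
force: [0.1, -1.0, -0.6]
opening: 0.015
gripper_force: 30.0
```

Emit:
arm_command([
  [[0, -1, 0, 0, 0, 0], [0.1, -2, 0, 0, 0, 0], [0.3, -3, 0, 0, 0, 0], [0.3, -3, 0, 0, 0, 0], [0.4, -3, 0, 0, 0, 0], [0.4, -3, 0, 0, 0, 0], [0.4, -3, 0, 0, 0, 0], [0.4, -3, 0, 0, 0, 0], [0.4, -3, 0, 0, 0, 0]],
])

```text
t: 10.88
tool_pos: [0.4857, -0.1838, 0.0952]
orientation: [-2.22, -2.22, 0.001]
force: [0.7, 0.2, -0.1]
opening: 0.0153
gripper_force: 30.0
```

Emit:
arm_command([
  [[0.3, -3, 0, 0, 0, 0], [0.3, -3, 0, 0, 0, 0], [0.3, -3, 0, 0, 0, 0], [0.2, -3, 0, 0, 0, 0], [0.2, -3, 0, 0, 0, 0], [0.2, -2.5, 0, 0, 0, 0], [0.1, -1.6, 0, 0, 0, 0], [0, -1, 0, 0, 0, 0], [0, 0, 0, 0, 0, 0], [0, 0, 0, 0, 0, 0]],
])

```text
t: 11.72
tool_pos: [0.5022, -0.3826, 0.0955]
orientation: [-2.221, -2.219, -0.0]
force: [0.5, 1.8, -0.7]
opening: 0.0154
gripper_force: 30.0
```

```bash
python3 - <<'E'
from h import *
m=eyes.camera_model("wrist"); im=eyes.read_camera("wrist"); cv2.imwrite("pics/w3b.png",im)
s=monitor.read_state(); print(s["tool_pos"],s["opening"],s["force"],dict(m))
# where dish3 rim (centre guess) should appear
R=cv2.Rodrigues(m["rvec"])[0]
for dx,dy in((0,44),(-44,0),(44,0)):
    p=R@np.array([.5035+dx/1e3,-.383+dy/1e3,.012])+m["tvec"]; th=np.arctan2(np.hypot(*p[:2]),p[2]); print(m["fx"]*th*p[:2]/np.hypot(*p[:2])+[m["cx"],m["cy"]])
E
```

```text
[ 0.50243815 -0.38202227  0.09572098] 0.015426890751338542 [ 0.82765453 -0.06007732 -1.27319109] {'fx': 297.3186396354542, 'fy': 297.3186396354542, 'cx': 255.03373861657474, 'cy': 190.17509336876995, 'rvec': array([-2.87858337e+00, -1.98996089e-04,  1.47237376e-03]), 'tvec': array([-0.50190986, -0.36729151,  0.17220109])}
[256.90836761 146.54534442]
[206.90442418 196.73396253]
[306.68785957 196.75415233]
```

View pics/w3b.png

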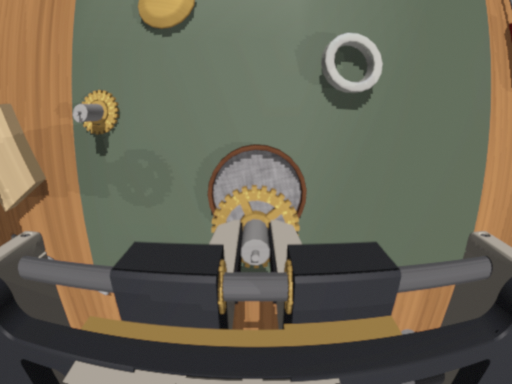

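The rim's top, left and right edges are at (256,146), (208,195) and (306,195), as predicted for dish_3. I lower.

Emit:
arm_command([
  [[0.1, -0.1, -0.6, 0, 0, 0], [0, 0, -1.2, 0, 0, 0], [0, 0, -1.4, 0, 0, 0], [0, 0, -1.4, 0, 0, 0], [0, 0, -1.1, 0, 0, 0], [0, 0, -0.7, 0, 0, 0], [0, 0, -0.4, 0, 0, 0], [0, 0, -0.3, 0, 0, 0], [0, 0, -0.2, 0, 0, 0], [0, 0, -0.1, 0, 0, 0], [0, 0, 0, 0, 0, 0], [0, 0, 0, 0, 0, 0]],
])

```text
t: 12.77
tool_pos: [0.5043, -0.3843, 0.0232]
orientation: [2.221, 2.221, 0.0]
force: [0.0, -0.1, -1.1]
opening: 0.0155
gripper_force: 30.0
```

Emit:
arm_command([
  [[0, 0, -0.2, 0, 0, 0], [0, 0, -0.1, 0, 0, 0], [0, 0, 0, 0, 0, 0], [0, 0, 0, 0, 0, 0], [0, 0, 0, 0, 0, 0]],
])

```text
t: 13.18
tool_pos: [0.504, -0.384, 0.0197]
orientation: [-2.221, -2.221, 0.0]
force: [-0.0, 0.0, -1.2]
opening: 0.0153
gripper_force: 30.0
```

Emit:
arm_command([
  [[0, 0, -0.1, 0, 0, 0], [0, 0, -0.1, 0, 0, 0], [0, 0, -0.05, 0, 0, 0], [0, 0, 0, 0, 0, 0], [0, 0, 0, 0, 0, 0]],
])

```text
t: 13.6
tool_pos: [0.5042, -0.3841, 0.0179]
orientation: [2.221, 2.221, 0.0]
force: [-1.9, 2.4, 5.4]
opening: 0.0153
gripper_force: 30.0
```

Contact. I release and move to wheel_2.

Emit:
arm_command([
  [[0, 0, 0, 0, 0, 0], [0, 0, 0, 0, 0, 0], [0, 0, 0, 0, 0, 0], [0, 0, 0, 0, 0, 0], [0, 0, 0, 0, 0, 0], [0, 0, 0.5, 0, 0, 0], [0, 0, 1.5, 0, 0, 0], [0, 0, 2, 0, 0, 0], [0, 0, 2, 0, 0, 0], [0, 0, 1.5, 0, 0, 0]],
], gripper=0)

```text
t: 14.43
tool_pos: [0.5045, -0.3844, 0.0943]
orientation: [2.22, 2.22, 0.0]
force: [0.8, -0.8, 0.4]
opening: 0.0465
gripper_force: 0.0
```

Emit:
arm_command([
  [[-1, 0.5, 0.3, 0, 0, 0], [-2, 1, 0, 0, 0, 0], [-2.5, 1.4, 0, 0, 0, 0], [-2.5, 1.4, 0, 0, 0, 0], [-2.5, 1.4, 0, 0, 0, 0], [-2.3, 1.2, 0, 0, 0, 0], [-1.3, 0.7, 0, 0, 0, 0], [-0.7, 0.4, 0, 0, 0, 0], [0, 0, 0, 0, 0, 0], [0, 0, 0, 0, 0, 0]],
])

```text
t: 15.27
tool_pos: [0.3566, -0.3045, 0.0958]
orientation: [2.221, 2.22, 0.0]
force: [0.3, 0.3, 0.1]
opening: 0.0461
gripper_force: 0.0
```

```bash
python3 - <<'E'
from h import *
wristdisc("w2a")
E
```

```text
[ 64   0  11  41 184] c [ 171.7 -126.8] d 48.3
[ 82   0  21 102 588] c [ 198.8 -162.5] d 101.8
[109   0  19 135 964] c [ 227.8 -182.3] d 129.8
[ 129    0   28  117 1152] c [ 252.7 -176.4] d 115.3
[ 195    0   20  184 1197] c [ 318.3 -212. ] d 164.5
[165  35   7  50 136] c [ 279.4 -182.8] d 44.8
[ 99  37  10  82 283] c [ 217.  -192.6] d 77.8
[ 302   53   59   60 2809] c [ 422.7 -204.2] d 54.2
[165  83   8  42 147] c [ 281.  -222.6] d 36.3
[90 84  9 30 84] c [ 205.2 -211.9] d 28.2
[181 123  10  67 286] c [ 294.5 -270. ] d 59.5
[145 132  10  34 146] c [ 261.1 -262. ] d 30.2
[194 161  14  18  73] c [ 308.4 -282. ] d 16.1
[ 230  169   46   44 1102] c [ 354.2 -302.2] d 42.4
[150 184   8  32  88] c [ 263.5 -310.1] d 30.4
[133 189  35  54 141] c [ 256.2 -326.4] d 60.9
[211 190   6  31  68] c [ 319.7 -315. ] d 28.7
[183 192  10  37 166] c [ 292.6 -320.2] d 35.6
[197 193  14  27 173] c [ 307.9 -315.8] d 25.7
[337 257  17  54 515] c [ 452.2 -404.3] d 70.5
[157 258  17  53 476] c [ 262.8 -404.7] d 69.4
[ 133  308  318   39 5704] c [ 414.  -488.3] d 414.4
15.3167 [ 0.3569 -0.3046  0.0958] 0.046356655963574765
```

Wheel_2 is at (.354,−.302), d 42 mm ✓.

Emit:
arm_command([
  [[-0.2, 0.2, -0.6, 0, 0, 0], [0, 0, -1.2, 0, 0, 0], [0, 0, -1.4, 0, 0, 0], [0, 0, -1.4, 0, 0, 0], [0, 0, -1.4, 0, 0, 0], [0, 0, -1.0, 0, 0, 0], [0, 0, -0.7, 0, 0, 0], [0, 0, -0.5, 0, 0, 0], [0, 0, 0, 0, 0, 0], [0, 0, 0, 0, 0, 0]],
])

```text
t: 16.15
tool_pos: [0.3541, -0.3021, 0.0131]
orientation: [-2.221, -2.221, 0.0]
force: [0.2, 0.1, -0.3]
opening: 0.0465
gripper_force: 0.0
```

Emit:
arm_command([
  [[0, 0, 0, 0, 0, 0], [0, 0, 0, 0, 0, 0], [0, 0, 0, 0, 0, 0], [0, 0, 0, 0, 0, 0], [0, 0, 0, 0, 0, 0], [0, 0, 0, 0, 0, 0], [0, 0, 0, 0, 0, 0]],
], gripper=-1)

```text
t: 16.73
tool_pos: [0.3542, -0.3022, 0.0134]
orientation: [2.221, 2.221, -0.0]
force: [-0.2, 0.7, 2.5]
opening: 0.0151
gripper_force: 30.0
```

Emit:
arm_command([
  [[0, 0, 0.4, 0, 0, 0], [0, 0, 0.8, 0, 0, 0], [0, 0, 1.2, 0, 0, 0], [0, 0, 1.5, 0, 0, 0], [0, 0, 1.5, 0, 0, 0], [0, 0, 1.4, 0, 0, 0], [0, 0, 1.0, 0, 0, 0], [0, 0, 0.5, 0, 0, 0], [0, 0, 0, 0, 0, 0]],
])

```text
t: 17.48
tool_pos: [0.3547, -0.3027, 0.0977]
orientation: [2.22, 2.22, -0.0]
force: [-0.4, 0.5, -1.2]
opening: 0.0153
gripper_force: 30.0
```

Emit:
arm_command([
  [[0.4, 1, 0, 0, 0, 0], [0.8, 2, 0, 0, 0, 0], [1, 3, 0, 0, 0, 0], [1, 3, 0, 0, 0, 0], [1, 3, 0, 0, 0, 0], [1, 3, 0, 0, 0, 0], [1, 3, 0, 0, 0, 0], [0.8, 3, 0, 0, 0, 0], [0.5, 3, 0, 0, 0, 0], [0.3, 3, 0, 0, 0, 0], [0, 3, 0, 0, 0, 0]],
])

```text
t: 18.4
tool_pos: [0.4312, 0.0003, 0.095]
orientation: [-2.22, -2.221, 0.001]
force: [-0.0, 1.1, 0.1]
opening: 0.0156
gripper_force: 30.0
```

Emit:
arm_command([
  [[0, 3, 0, 0, 0, 0], [0, 3, 0, 0, 0, 0], [-0.2, 3, 0, 0, 0, 0], [-0.5, 3, 0, 0, 0, 0], [-0.7, 3, 0, 0, 0, 0], [-0.8, 3, 0, 0, 0, 0], [-0.9, 3, 0, 0, 0, 0], [-0.9, 3, 0, 0, 0, 0], [-0.9, 3, 0, 0, 0, 0], [-0.8, 2.5, 0, 0, 0, 0], [-0.7, 1.5, 0, 0, 0, 0], [-0.4, 0.9, 0, 0, 0, 0]],
])

```text
t: 19.4
tool_pos: [0.3617, 0.3186, 0.0948]
orientation: [-2.218, -2.223, 0.003]
force: [-0.2, -0.0, -1.0]
opening: 0.0156
gripper_force: 30.0
```

```bash
python3 - <<'E'
from h import *
m=eyes.camera_model("wrist"); im=eyes.read_camera("wrist"); cv2.imwrite("pics/w2b.png",im)
s=monitor.read_state(); print(s["tool_pos"],s["opening"],s["force"])
R=cv2.Rodrigues(m["rvec"])[0]
for dx,dy in((0,37),(-37,0),(37,0)):
    p=R@np.array([.361+dx/1e3,.318+dy/1e3,.012])+m["tvec"]; th=np.arctan2(np.hypot(*p[:2]),p[2]); print(m["fx"]*th*p[:2]/np.hypot(*p[:2])+[m["cx"],m["cy"]])
E
```

```text
[0.36156747 0.3190945  0.09498459] 0.015495501237438859 [-0.46649714  0.01333981 -0.04191881]
[254.75139379 154.97090411]
[212.48107898 196.91880937]
[296.82243246 197.20006557]
```

View pics/w2b.png

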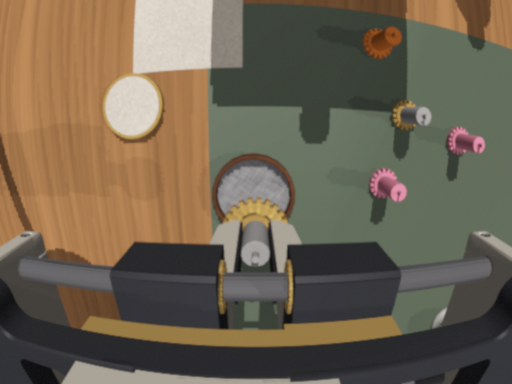

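The rim edges at (254,154), (212,195) and (295,195) match the prediction for dish_2. I lower.

Emit:
arm_command([
  [[-0.1, 0, -0.6, 0, 0, 0], [0, 0, -1.2, 0, 0, 0], [0, 0, -1.4, 0, 0, 0], [0, 0, -1.4, 0, 0, 0], [0, 0, -1.1, 0, 0, 0], [0, 0, -0.7, 0, 0, 0], [0, 0, -0.4, 0, 0, 0], [0, 0, -0.3, 0, 0, 0], [0, 0, -0.2, 0, 0, 0], [0, 0, -0.1, 0, 0, 0], [0, 0, 0, 0, 0, 0], [0, 0, 0, 0, 0, 0]],
])

```text
t: 20.45
tool_pos: [0.3634, 0.3173, 0.0227]
orientation: [2.221, 2.221, 0.002]
force: [0.4, 0.3, -0.5]
opening: 0.0154
gripper_force: 30.0
```

Emit:
arm_command([
  [[0, 0, -0.2, 0, 0, 0], [0, 0, -0.1, 0, 0, 0], [0, 0, 0, 0, 0, 0], [0, 0, 0, 0, 0, 0], [0, 0, 0, 0, 0, 0]],
])

```text
t: 20.87
tool_pos: [0.363, 0.3171, 0.0192]
orientation: [-2.221, -2.222, -0.0]
force: [0.6, 1.2, -0.3]
opening: 0.0149
gripper_force: 30.0
```

Emit:
arm_command([
  [[-0.1, 0, -0.1, 0, 0, 0], [0, 0, -0.1, 0, 0, 0], [0, 0, -0.05, 0, 0, 0], [0, 0, 0, 0, 0, 0], [0, 0, 0, 0, 0, 0]],
])

```text
t: 21.28
tool_pos: [0.362, 0.3171, 0.0174]
orientation: [-2.221, -2.221, 0.0]
force: [-4.6, -2.4, 9.6]
opening: 0.0154
gripper_force: 30.0
```

Emit:
arm_command([
  [[0, 0, 0, 0, 0, 0], [0, 0, 0, 0, 0, 0], [0, 0, 0, 0, 0, 0], [0, 0, 0, 0, 0, 0], [0, 0, 0, 0, 0, 0], [0, 0, 0.5, 0, 0, 0], [0, 0, 1.5, 0, 0, 0], [0, 0, 2, 0, 0, 0], [0, 0, 2, 0, 0, 0], [0, 0, 1.5, 0, 0, 0]],
], gripper=0)

```text
t: 22.12
tool_pos: [0.3625, 0.3173, 0.0936]
orientation: [2.221, 2.221, 0.002]
force: [0.5, 0.4, 0.5]
opening: 0.0467
gripper_force: 0.0
```

Emit:
arm_command([
  [[1, 0.5, 0.3, 0, 0, 0], [2, 1, 0, 0, 0, 0], [2.4, 1.3, 0, 0, 0, 0], [2.4, 1.3, 0, 0, 0, 0], [2.3, 1.3, 0, 0, 0, 0], [2, 1.1, 0, 0, 0, 0], [1.3, 0.7, 0, 0, 0, 0], [0.7, 0.4, 0, 0, 0, 0], [0, 0, 0, 0, 0, 0], [0, 0, 0, 0, 0, 0]],
])

```text
t: 22.95
tool_pos: [0.5026, 0.3928, 0.0944]
orientation: [-2.221, -2.221, 0.001]
force: [0.5, -0.8, -0.1]
opening: 0.0465
gripper_force: 0.0
```

```bash
python3 - <<'E'
from h import *
wristdisc("w1a",rng=((12,100,40),(35,255,255)))
E
```

```text
[    0     0   512   261 52479] c [503.9 438.2] d 707.1
[202 103  34  34 837] c [471.3 459.2] d 29.1
[238 177  31  26 349] c [501.  395.1] d 28.9
[157 257  18  55 541] c [409.1 293.4] d 71.0
[337 257  17  55 539] c [594.7 293.7] d 70.9
[ 56 285  25  45 439] c [267.7 242.5] d 70.4
[ 134  308  317   39 5778] c [559.7 209.9] d 410.6
23.0 [0.5022 0.3926 0.0944] 0.046599845330084454
```

View pics/w1a.png

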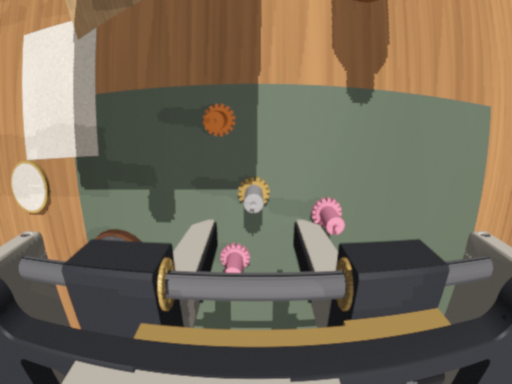

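Wheel_1 is at about (254,192) between the open fingers. The pink decoys at (329,215) and (235,258) are clear of both finger paths.

Emit:
arm_command([
  [[-0.1, 0.2, -0.6, 0, 0, 0], [0, 0, -1.2, 0, 0, 0], [0, 0, -1.4, 0, 0, 0], [0, 0, -1.4, 0, 0, 0], [0, 0, -1.4, 0, 0, 0], [0, 0, -1.0, 0, 0, 0], [0, 0, -0.7, 0, 0, 0], [0, 0, -0.4, 0, 0, 0], [0, 0, 0, 0, 0, 0], [0, 0, 0, 0, 0, 0]],
])

```text
t: 23.83
tool_pos: [0.5022, 0.3951, 0.0138]
orientation: [2.221, 2.221, 0.0]
force: [-0.1, -0.1, 0.5]
opening: 0.0464
gripper_force: 0.0
```

Emit:
arm_command([
  [[0, 0, 0, 0, 0, 0], [0, 0, 0, 0, 0, 0], [0, 0, 0, 0, 0, 0], [0, 0, 0, 0, 0, 0], [0, 0, 0, 0, 0, 0], [0, 0, 0, 0, 0, 0], [0, 0, 0, 0, 0, 0]],
], gripper=-1)

```text
t: 24.42
tool_pos: [0.5022, 0.3951, 0.0139]
orientation: [2.221, 2.221, 0.001]
force: [0.6, -0.6, 1.8]
opening: 0.0153
gripper_force: 30.0
```

Emit:
arm_command([
  [[0, 0, 0.4, 0, 0, 0], [0, 0, 0.8, 0, 0, 0], [0, 0, 1.2, 0, 0, 0], [0, 0, 1.5, 0, 0, 0], [0, 0, 1.5, 0, 0, 0], [0, 0, 1.4, 0, 0, 0], [0, 0, 1.0, 0, 0, 0], [0, 0, 0.5, 0, 0, 0], [0, 0, 0, 0, 0, 0]],
])

```text
t: 25.17
tool_pos: [0.503, 0.3957, 0.0988]
orientation: [2.221, 2.221, 0.005]
force: [-0.3, -0.2, -0.2]
opening: 0.0149
gripper_force: 30.0
```

Emit:
arm_command([
  [[0.2, -1, 0, 0, 0, 0], [0.4, -2, 0, 0, 0, 0], [0.6, -3, 0, 0, 0, 0], [0.6, -3, 0, 0, 0, 0], [0.6, -3, 0, 0, 0, 0], [0.6, -3, 0, 0, 0, 0], [0.6, -3, 0, 0, 0, 0], [0.6, -3, 0, 0, 0, 0], [0.6, -3, 0, 0, 0, 0], [0.6, -3, 0, 0, 0, 0]],
])

```text
t: 26.0
tool_pos: [0.5549, 0.1227, 0.0952]
orientation: [-2.221, -2.22, 0.003]
force: [0.9, -0.0, 0.0]
opening: 0.0154
gripper_force: 30.0
```

Emit:
arm_command([
  [[0.6, -3, 0, 0, 0, 0], [0.6, -3, 0, 0, 0, 0], [0.6, -3, 0, 0, 0, 0], [0.6, -3, 0, 0, 0, 0], [0.7, -3, 0, 0, 0, 0], [0.7, -3, 0, 0, 0, 0], [0.7, -3, 0, 0, 0, 0], [0.7, -3, 0, 0, 0, 0], [0.5, -2, 0, 0, 0, 0], [0.3, -1.2, 0, 0, 0, 0], [0, 0, 0, 0, 0, 0], [0, 0, 0, 0, 0, 0]],
])

```text
t: 27.0
tool_pos: [0.6151, -0.1469, 0.0956]
orientation: [-2.221, -2.219, 0.001]
force: [-0.1, 0.2, -0.7]
opening: 0.0152
gripper_force: 30.0
```

```bash
python3 - <<'E'
from h import *
m=eyes.camera_model("wrist"); im=eyes.read_camera("wrist"); cv2.imwrite("pics/w1b.png",im)
s=monitor.read_state(); print(s["tool_pos"],s["opening"],s["force"])
R=cv2.Rodrigues(m["rvec"])[0]
for dx,dy in((0,30),(-30,0),(30,0)):
    p=R@np.array([.6165+dx/1e3,-.147+dy/1e3,.012])+m["tvec"]; th=np.arctan2(np.hypot(*p[:2]),p[2]); print(m["fx"]*th*p[:2]/np.hypot(*p[:2])+[m["cx"],m["cy"]])
E
```

```text
[ 0.61526572 -0.14603053  0.09580184] 0.014999377476527749 [-0.17075422  0.02404196 -0.27620101]
[256.90973558 162.54049311]
[222.66646662 196.42393224]
[291.03670116 196.42042288]
```

View pics/w1b.png

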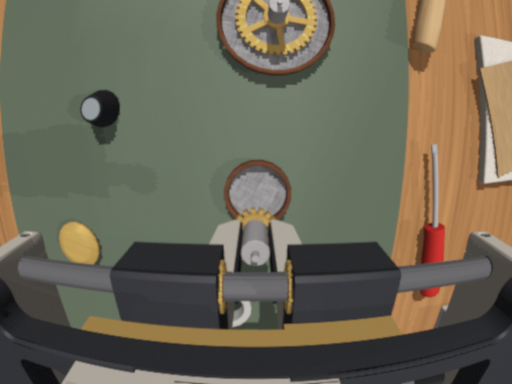

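Wheel_4 lies well in its dish at (277,20). Dish_1's rim edges are at (258,160), (225,193) and (291,193), so its centre is about (.6175,−.1455). I lower.

Emit:
arm_command([
  [[0.1, 0, -0.6, 0, 0, 0], [0, 0, -1.2, 0, 0, 0], [0, 0, -1.4, 0, 0, 0], [0, 0, -1.4, 0, 0, 0], [0, 0, -1.1, 0, 0, 0], [0, 0, -0.7, 0, 0, 0], [0, 0, -0.4, 0, 0, 0], [0, 0, -0.3, 0, 0, 0], [0, 0, -0.2, 0, 0, 0], [0, 0, -0.1, 0, 0, 0], [0, 0, 0, 0, 0, 0], [0, 0, 0, 0, 0, 0]],
])

```text
t: 28.05
tool_pos: [0.6175, -0.1472, 0.0233]
orientation: [2.221, 2.221, 0.001]
force: [0.4, -1.2, 0.5]
opening: 0.0149
gripper_force: 30.0
```

Emit:
arm_command([
  [[0, 0, -0.2, 0, 0, 0], [0, 0, -0.1, 0, 0, 0], [0, 0, 0, 0, 0, 0], [0, 0, 0, 0, 0, 0], [0, 0, 0, 0, 0, 0]],
])

```text
t: 28.47
tool_pos: [0.617, -0.147, 0.0197]
orientation: [-2.221, -2.221, 0.0]
force: [-0.2, 0.1, -0.5]
opening: 0.0157
gripper_force: 30.0
```

Emit:
arm_command([
  [[0, 0.1, -0.1, 0, 0, 0], [0, 0, -0.1, 0, 0, 0], [0, 0, -0.05, 0, 0, 0], [0, 0, 0, 0, 0, 0], [0, 0, 0, 0, 0, 0]],
])

```text
t: 28.88
tool_pos: [0.6172, -0.1459, 0.0179]
orientation: [2.221, 2.221, 0.0]
force: [-2.5, 1.1, 6.0]
opening: 0.0154
gripper_force: 30.0
```

Emit:
arm_command([
  [[0, 0, 0, 0, 0, 0], [0, 0, 0, 0, 0, 0], [0, 0, 0, 0, 0, 0], [0, 0, 0, 0, 0, 0], [0, 0, 0, 0, 0, 0], [0, 0, 0.5, 0, 0, 0], [0, 0, 1.5, 0, 0, 0], [0, 0, 2, 0, 0, 0], [0, 0, 2.5, 0, 0, 0], [0, 0, 2.5, 0, 0, 0], [0, 0, 2, 0, 0, 0]],
], gripper=0)

```text
t: 29.8
tool_pos: [0.6175, -0.1461, 0.1297]
orientation: [2.22, 2.22, 0.001]
force: [1.8, 0.1, 1.1]
opening: 0.0471
gripper_force: 0.0
```

Emit:
arm_command([
  [[0, 1, 1, 0, 0, 0], [0, 2, 2, 0, 0, 0], [0, 3, 3, 0, 0, 0], [0, 3, 3, 0, 0, 0], [0, 3, 2, 0, 0, 0], [0, 2, 1, 0, 0, 0], [0, 1, 0, 0, 0, 0], [0, 0, 0, 0, 0, 0], [0, 0, 0, 0, 0, 0], [0, 0, 0, 0, 0, 0]],
])

```text
t: 30.63
tool_pos: [0.6161, 0.002, 0.2438]
orientation: [-2.221, -2.219, 0.004]
force: [0.1, 0.5, 0.1]
opening: 0.0464
gripper_force: 0.0
```

```bash
python3 - <<'E'
from seg import *
D={"w1":(.617,-.146),"w2":(.361,.318),"w3":(.504,-.383),"w4":(.633,.009)}
T=[]
for cam in("scene","side"):
    im=eyes.read_camera(cam); row=[]
    for n,g in D.items():
        m,r=measure(cam,im,n,g); row.append(cv2.resize(r,(200,200))); print(cam,n,m and (m[0].round(4),round(m[1]*1e3)))
    T.append(np.hstack(row))
cv2.imwrite("pics/end.png",np.vstack(T))
s=monitor.read_state();print(s["t"],s["tool_pos"],s["opening"])
E
```

```text
scene w1 (array([ 0.6175, -0.148 ]), 28)
scene w2 (array([0.3634, 0.3157]), 50)
scene w3 (array([ 0.5065, -0.3885]), 65)
scene w4 (array([0.633 , 0.0091]), 72)
side w1 (array([ 0.6185, -0.1445]), 31)
side w2 (array([0.3642, 0.3179]), 54)
side w3 (array([ 0.5062, -0.3834]), 60)
side w4 (array([0.6367, 0.0129]), 77)
30.7333 [0.61631402 0.00161482 0.24428324] 0.04635408004943175
```

View pics/end.png

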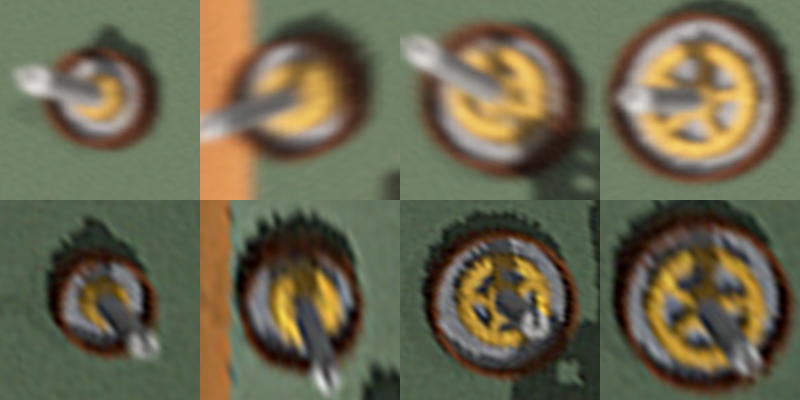

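All four wheels lie flat and centred in their own dishes in both views, and the arm is clear.

```bash
python3 -c "
from plant import ticket
print(ticket.close_job())"
```

```text
the job is handed in; nothing more can be done
None
```

I put all four wheels in their matching dishes, lying flat with pinions up, and handed the job in after about 31 s of robot time; the bob and eyeglass were never touched, and no verdict came back.

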